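Set the strip scorer's fence and hold the glass home for the score

ROBOT

A 6-joint arm with a two-finger parallel gripper is mounted at the origin on the work surface. World frame = base frame: x ahead of the robot, y to its left, z up, the work surface at z = 0. Lengths are in m, angles in rad, forces in N, time in s.
With the tool pointing down it reaches from about 0.35 to 0.975 m from the base axis. Payload 7.1 kg.
Tool frame: the origin (TCP) lies at the very end of the fingers, on their centre line; the grasp point (between the pads) lies 19 mm behind it; z points along the fingers, y is the direction in which the jaws open and shut (so a half turn about z gives the same grasp; the last joint's range is limited). The gripper opens to 88 mm and grips with 3 to 60 N. Pads are 20 mm wide; open, the fingers measure 115 mm over their backs; the gripper's body (75 mm by 178 mm) begins 61 mm behind the grasp point.
Start: joints at [-1.361, 0.423, 1.63, -0, 1.089, -0.019], TCP at [0.142, -0.609, 0.223] pointing down, gripper open.
Joint ranges: [-3, 3], [-0.9, 2.11], [0.09, 2.58], [-1.31, 4.45], [0.11, 2.69], [-2.54, 2.54]. Speed limits (rad/s): [2.39, 2.39, 3.01, 3.14, 3.14, 3.14].

INTERFACE

Orientations are given as a unit quaternion [w, x, y, z].
In Python, from cell import env, vision gives the robot as it stands.
- The arm moves only by the tool jog_arm, never from a script. Its argument "targets" is a list of rows, each a list of 2 entries, a list of its own where there are three numbers: the shift along the tool's x, y, z in units of 50 mm (1.0 is 50 mm), then the turn, a rotation vector about the tool's x, y, z in units of 6 degrees (1.0 is 6 degrees). A call has exactly 8 rows; each row shifts and turns the commanded pose from where the row before left it, along the tool's axes as they then stand; what a row does not reach is not made up. A row lasts 1/8 s, in which the tool goes at most 62.5 mm and 10.7 degrees, less where a joint would pass 70% of its speed; a pose out of reach is approached as far as the arm can. A call is refused whole if a number of a shift passes 1 or a number of a turn 1, either way. A call with a gripper value outside its range is refused whole. "grip" is the opening, from 0 (shut) to 1 (fully open), set as the call begins (left out, the last holds). The fingers move at their own pace and stop on an object; "newtons" is the grip in N (left out, the last holds). Time passes only in rows, so rows that do not move let the fingers close, or fill a call up. It gives the time, the measured TCP pose, the force and the opening at its end, in the units of the state.
- env.state(): the state, without advancing time (a new reading comes with each control period).
- vision.read_camera(name): name is "scene" or "top" or "wrist"; returns a dict with "img" (420x560x3 uint8, red, green, blue), "z_map" (420x560 float32, m along the optical axis (not along the pixel's ray), 0 where there is no reading), "mtx" (3x3 intrinsics, pixels), "dist_coeffs" ([k1, k2, p1, p2, k3] as OpenCV has them; the pictures are not rectified), "xyz" and "attitude" of the camera in the world. Camera axes: x right, y up, looking along -z (the intrinsics and any distortion apply to the point x, -y, -z); pixel columns grow to the right and rows downward; lengths in m; the calibration is good to about 2 mm. A picture is of the moment at which its call begins.
- env.sign_off(): hands the job in, once; it reports no verdict.
Trained networks look in the newest picture that a camera, given by its name, has taken for a name from the list of things; names that differ only in an ending like _2 or _b are one class to them, and where a whole thing is asked for, a point or a joint stands for the part that bears it (a point fixed in the world has none). Each returns a list of dicts, best first, with "confidence" (0 to 1); they miss things now and then, are a little off and sometimes report something else, mostly with a low value. They report only what shows in the picture. A call takes as long as a camera call. They do not tell look-alikes from the thing itself.
- vision.look_for(camera, thing): "pixel" ([column, row] in pixels, amid what is visible of it).
- vision.tip_of(camera, thing): "pixel" ([column, row] in pixels: a listed point, or the origin of a listed thing).
The state is a dict: "time": time; "joint_pos": joint angles; "dq": joint speeds; "joint_efforts": joint torques, N m; "tool_pos": TCP position; "eef_rot": TCP orientation; "force": force on the tool from outside, world axes, zero at the start; "wrist_torque": the same for the moment, N m; "grip_width": opening from 0.0 (shut) to 1.0 (fully open).
Only numpy, scipy, OpenCV 4.12 (cv2) and the standard library are available. Lean on these libraries where they do the work, as an engineer would, in place of code of your own. Each camera call takes 0.05 s, during which the arm holds its last target. There are 200 camera calls.

TASK

Get the strip scorer ready for a cut: wind its handwheel clockwise until the fence comes up against its stop collar, then take the milky glass blank off the two battens, lay it on the felt bed and slide it under the scoring bridge, one short end first, until that end is fully home behind the fence's lip, flat on the bed and square against the fence. Finish while still holding the glass there, pressed firmly against the fence but never rammed, so that it could be scored; leave all the other things on the bench where they are.

Things in the scene. Friction and masses are not known exactly. Their poses are not given: they have to be found in the camera images.
- scorer: Strip scorer, fixed on the bench, grey and aluminium. Origin: centre of its underside; x points from the operator's (robot's) side to the fence, y to the operator's left, z up. Level felt bed at z = 55 mm, x -130 to 170, y -110 to 110 mm. 12 mm guide rods at y = -125 and 125, z = 62 mm. Lead screw along x at y = 170, z = 75 mm, in pedestals 95 mm high at x = -132 and 183 mm.
- fence: Aluminium fence across the bed, driven along x by the lead screw. Origin: middle of its face (looks to -x, 220 mm long in y), at bed level; axes as the scorer's. A 3 mm lip overhangs the face by 12 mm towards -x, underside 10 mm above the bed; fence 27 mm high. Origin at scorer x = 100 mm when against its stop; starts 6 to 15 mm further (+x). Screw and 30 N drag keep it where it is left.
- bridge (a point): Middle of the scoring bridge's underside, 16 mm above the bed, at x = 60 mm in the scorer's frame. The bridge is an aluminium bar along y, 24 mm deep (x), 18 mm high, on posts at y = -147 and 147 mm; the cutter carriage is parked on it at y = -122 mm (36 mm wide) and reaches z = 128 mm.
- stop (a point): Middle of the rear face of the brass stop collar (28 mm in diameter) on the scorer's right guide rod, at x = 100, y = -125, z = 62 mm in the scorer's frame. The fence's right bush (front face level with the fence's face) meets it.
- wheel (a joint): Handwheel turn in rad: 0 with the fence on its hard stop, larger with the fence further away, 10 mm of fence per turn. Clockwise for the operator (looking along the scorer's +x: left, up, right, down) lowers it. Starts between 3.8 and 9.4; needs about 3 N at the handle and stays where it is left.
- wheel_hub (a point): Centre of the handwheel (100 mm over the rim, 10 mm thick, standing across the scorer's x axis) at x = -162, y = 170, z = 75 mm in the scorer's frame.
- wheel_handle (a point): Where to grip the wheel's black handle, on its axis: freely revolving, round, 19 mm in diameter, 67 mm long, parallel to the scorer's x, sticking out towards the operator on a 38 mm crank radius. The point is 46 mm in front of the wheel's mid-plane, 27 mm from the free end. At joint value q it lies 38 mm * sin(q) to scorer +y and 38 mm * cos(q) up from the wheel's axis.
- battens: Two wooden battens with felt tops, 14 mm wide, 120 mm long (y) and 14 mm high, fixed on the bench parallel to each other 100 mm apart (centres at x = -50 and 50 mm). Origin: midway between them, on the bench. The glass blank lies across them.
- blank: Milky opalescent glass blank, a plate 150 mm (x) by 60 mm (y) by 6 mm thick, about 135 g. Origin: centre of its underside. It starts lying flat on the battens, underside 14 mm above the bench.
- offcut: Bystander: smaller piece of the same glass, 62 by 56 by 6 mm, flat on the bench. Origin: centre of its underside.
- cutter: Bystander: pencil glass cutter with wooden handle, 140 mm long, 15 mm thick. Origin: under its middle.
- pliers: Bystander: running pliers, 180 mm long, 16 mm high. Origin: under the pivot.
- oil_jar: Bystander: small jar of cutting oil with black cap, 52 mm in diameter, 75 mm high. Origin: centre of its underside.
- spool: Bystander: spool of solder, 56 mm in diameter, 40 mm high, standing on its flange. Origin: centre of its underside.
- brush: Bystander: flux brush with wooden handle, 190 mm long, 20 mm high. Origin: under its middle.
- nail_tin: Bystander: open steel tin, 110 by 80 by 30 mm. Origin: centre of its underside.
Not all that is in view belongs to the job. What is meant by the blank is not red, and is the smaller of those in its own colour.

How it is judged:
By the outcome, as a careful person would: the job done as asked, in the order asked, and still so for the second after the job is handed in, while the arm keeps its last pose, push and grip.
It also fails if it takes over 72 s, if anything falls off the work surface, if the arm or the gripper's body presses on something with over 40 N, if the wrist force passes 120 N, or if a joint passes its speed limit or range.

## Working session

There is one attempt and no reset: what is moved stays moved. The work goes in short steps, Python scripts to look and compute and a tool call to move; the robot and the scene stay as the last step left them, time stands still between calls to the robot, and variables do not carry over. Pictures are saved under pics/ and viewed, and the job is handed in when it is done.

Besides the shell and the picture viewer there is one more tool, called as name([rows], argument=value, ...), one row to a line, values as JSON. jog_arm: Moves the arm, as the interface text tells. Its arguments: {"type":"object","properties":{"targets":{"type":"array"},"grip":{"type":"number"},"newtons":{"type":"number"}},"required":["targets"]}

```bash
ls; mkdir -p pics; cat > h.py <<'E'
import numpy as np, cv2
from scipy.spatial.transform import Rotation as R
from cell import env, vision
def q2R(q): return R.from_quat([q[1],q[2],q[3],q[0]])
def att(a):
    a=np.array(a,float)
    return a if a.shape==(3,3) else q2R(a).as_matrix()
def ray(c,px):
    u=cv2.undistortPoints(np.array([[px]],float),np.array(c['mtx']),np.array(c['dist_coeffs']))[0,0]
    return np.array([u[0],-u[1],-1.])
def world(c,px,d=None):
    if d is None:
        z=c['z_map'];x,y=int(round(px[0])),int(round(px[1]))
        w=z[max(0,y-1):y+2,max(0,x-1):x+2];w=w[w>0];d=np.median(w) if len(w) else np.nan
    return np.array(c['xyz'])+att(c['attitude'])@(ray(c,px)*d)
def atz(c,px,z):
    r=att(c['attitude'])@ray(c,px);o=np.array(c['xyz'])
    return o+r*(z-o[2])/r[2]
def proj(c,P):
    p=att(c['attitude']).T@(np.array(P)-np.array(c['xyz']))
    v=np.array([[p[0],-p[1],-p[2]]])
    return cv2.projectPoints(v,np.zeros(3),np.zeros(3),np.array(c['mtx']),np.array(c['dist_coeffs']))[0][0,0]
def save(c,n,crop=None,s=1):
    im=c['img'][:,:,::-1]
    if crop: im=im[crop[1]:crop[3],crop[0]:crop[2]]
    if s!=1: im=cv2.resize(im,None,fx=s,fy=s,interpolation=cv2.INTER_CUBIC)
    cv2.imwrite('pics/'+n,im)
E
python3 - <<'E'
from h import *
for n in ['scene','top']:
    c=vision.read_camera(n); save(c,n+'0.png'); print(n,c['xyz'],c['attitude'],c['mtx'][0],c['dist_coeffs'])
    for t in ['scorer','fence','bridge','stop','wheel','wheel_hub','wheel_handle','battens','blank','offcut']:
        print(t,[(np.round(d['pixel'],1).tolist(),round(d['confidence'],2),np.round(world(c,d['pixel']),3).tolist()) for d in vision.tip_of(n,t)[:4]])
print(env.state())
E
```

```text
pics
scene [ 1.62431573 -0.22217181  0.96481002] [0.70018282 0.33887804 0.27966653 0.56275423] [455.10230752   0.         276.64787355] [0.04898606 0.         0.         0.         0.        ]
scorer [([307.2, 258.6], 0.83, [0.726, 0.05, 0.057])]
fence [([320.1, 266.7], 0.94, [0.79, 0.068, 0.083])]
bridge [([319.7, 252.2], 0.85, [0.73, 0.085, 0.079]), ([174.1, 239.8], 0.55, [0.518, -0.32, 0.021])]
stop [([279.9, 272.3], 0.76, [0.78, -0.041, 0.077]), ([172.3, 238.3], 0.33, [0.507, -0.326, 0.019])]Traceback (most recent call last):
  File "<stdin>", line 5, in <module>
ValueError: it knows: battens, blank, bridge, brush, cutter, fence, nail_tin, offcut, oil_jar, pliers, scorer, spool, stop, wheel_handle, wheel_hub
```

```bash
python3 - <<'E'
from h import *
for n in ['scene','top']:
    c=vision.read_camera(n); save(c,n+'0.png'); print(n,c['xyz'],c['attitude'],c['mtx'][0])
    for t in ['scorer','fence','bridge','stop','wheel_hub','wheel_handle','battens','blank','offcut']:
        print(t,[(np.round(d['pixel'],1).tolist(),round(d['confidence'],2),np.round(world(c,d['pixel']),3).tolist()) for d in vision.tip_of(n,t)[:4]])
print(env.state())
E
```

```text
scene [ 1.62431573 -0.22217181  0.96481002] [0.70018282 0.33887804 0.27966653 0.56275423] [455.10230752   0.         276.64787355]
scorer [([308.7, 257.8], 0.78, [0.722, 0.056, 0.055])]
fence [([318.9, 265.9], 0.73, [0.785, 0.066, 0.082])]
bridge [([319.0, 253.8], 0.62, [0.729, 0.084, 0.072])]
stop [([278.4, 272.6], 0.57, [0.78, -0.045, 0.077]), ([170.8, 288.3], 0.56, [0.704, -0.338, 0.005])]
wheel_hub [([342.3, 198.8], 0.7, [0.414, 0.264, 0.008]), ([229.1, 212.7], 0.43, [0.411, -0.135, 0.014])]
wheel_handle [([331.0, 192.8], 0.56, [0.46, 0.204, 0.076])]
battens [([175.3, 239.0], 0.55, [0.513, -0.317, 0.02])]
blank [([293.8, 196.8], 0.95, [0.366, 0.1, 0.009]), ([100.6, 213.9], 0.68, [0.311, -0.559, 0.006]), ([174.7, 242.2], 0.58, [0.532, -0.319, 0.023])]
offcut [([170.4, 286.9], 0.83, [0.7, -0.339, 0.006])]
top [ 4.46420455e-01 -4.78435418e-05  1.31982834e+00] [ 0.71365473  0.02010113 -0.02907401 -0.6996053 ] [387.24470301   0.         282.25593847]
scorer [([254.1, 170.2], 0.69, [0.662, 0.08, 0.055])]
fence [([254.4, 137.8], 0.75, [0.768, 0.081, 0.068])]
bridge [([253.2, 148.5], 0.8
[... 537 characters left out ...]
-0.345, 0.004])]
{'time': 1.25, 'joint_pos': array([-1.36101034e+00,  4.23101008e-01,  1.62986071e+00, -5.31465576e-06,
        1.08860857e+00, -1.90013035e-02]), 'dq': array([-0.00095324, -0.00054484, -0.00064647,  0.00099437,  0.00030483,
       -0.00061421]), 'joint_efforts': array([-1.27989118e-03, -5.44583130e+01, -2.74045336e+01,  6.43479824e-02,
        1.68745924e-02, -2.01667717e-05]), 'tool_pos': array([ 0.14177168, -0.60871315,  0.2226899 ]), 'eef_rot': array([ 1.13571522e-05,  9.93464038e-01,  1.14145541e-01, -1.27842913e-06]), 'force': array([ 0.5482614 ,  0.36845438, -0.12210277]), 'wrist_torque': array([-0.03564219, -0.01376017,  0.04385187]), 'grip_width': 0.9978432292030471}
```

View pics/scene0.png

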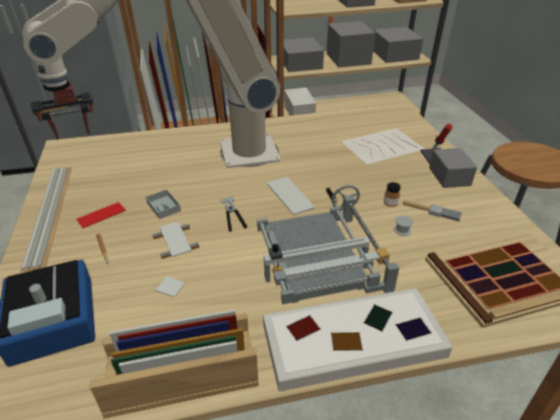

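View pics/top0.png

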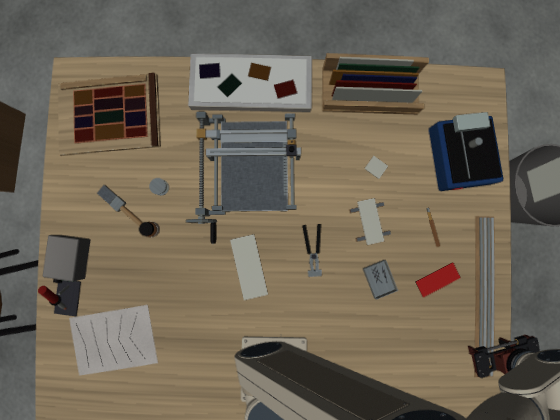

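Candidates for the blank: the plate on bench at top(250,265) (larger, milky), the plate on the battens at top(370,221) (smaller, milky), and the red one at top(438,280). The one on the battens fits: it is not red and is the smaller milky plate. I'll confirm in a crop and fit the scorer.

```bash
python3 - <<'E'
from h import *
c=vision.read_camera('top'); 
a=cv2.resize(c['img'][180:320,220:480,::-1],None,fx=3,fy=3,interpolation=2)
cv2.imwrite('pics/crop1.png',a)
save(c,'crop2.png',(180,100,320,260),4)
H,W=c['z_map'].shape
uv=np.array([[x,y] for y in range(H) for x in range(W)],float)
u=cv2.undistortPoints(uv[:,None],np.array(c['mtx']),np.array(c['dist_coeffs']))[:,0]
d=c['z_map'].reshape(-1)
P=np.c_[u[:,0],-u[:,1],-np.ones(len(u))]*d[:,None]
P=(P@att(c['attitude']).T+np.array(c['xyz'])).reshape(H,W,3)
np.save('top.npy',P)
z=P[...,2]
bench=P[250:260,180:220].reshape(-1,3);print('bench z',bench.mean(0))
def rect(mask,name):
    n,l,s,cc=cv2.connectedComponentsWithStats(mask.astype(np.uint8))
    for i in range(1,n):
        if s[i,4]>60:
            p=P[l==i]; r=cv2.minAreaRect((p[:,:2]*1000).astype(np.float32)); print(name,s[i],np.round(r[0],1),np.round(r[1],1),round(r[2],1),'z',np.median(p[:,2]).round(4))
m=np.zeros((H,W),bool);m[100:240,180:310]=1
rect(m&(z>.05)&(z<.0605)&(d>0).reshape(H,W),'bed')
m=np.zeros((H,W),bool);m[190:250,340:400]=1
rect(m&(z>.015),'blank')
g=c['img'].astype(int).min(2)
rect(m&(g>150),'blankcol')
m=np.zeros((H,W),bool);m[220:310,220:280]=1
rect(m&(g>150),'big')
E
```

```text
bench z [0.37971123 0.26087373 0.00715549]
bed [221 121  66   9 547] [815.2  86.4] [ 30.2 217.6] 1.2 z 0.0555
bed [221 142  66   6 360] [748.7  84.6] [ 19.  216.2] 1.2 z 0.0559
bed [ 213  156   75   56 3509] [619.1  91.6] [183.2 242.1] 1.1 z 0.0555
blank [358 198  29  47 781] [ 467.7 -181.5] [150.8 361.5] 15.1 z 0.0201
```

View pics/crop1.png

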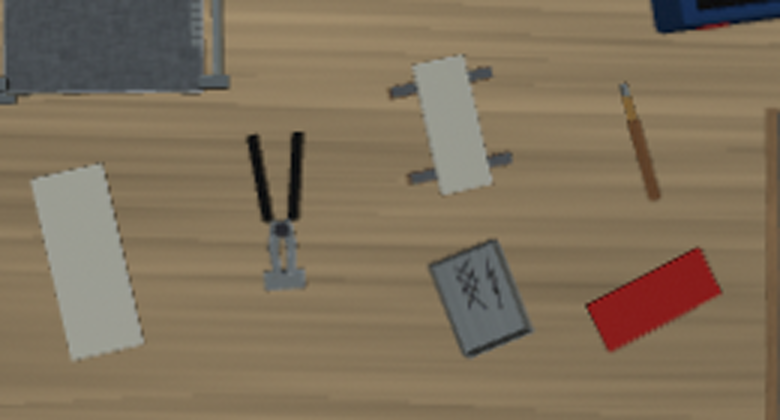

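View pics/crop2.png

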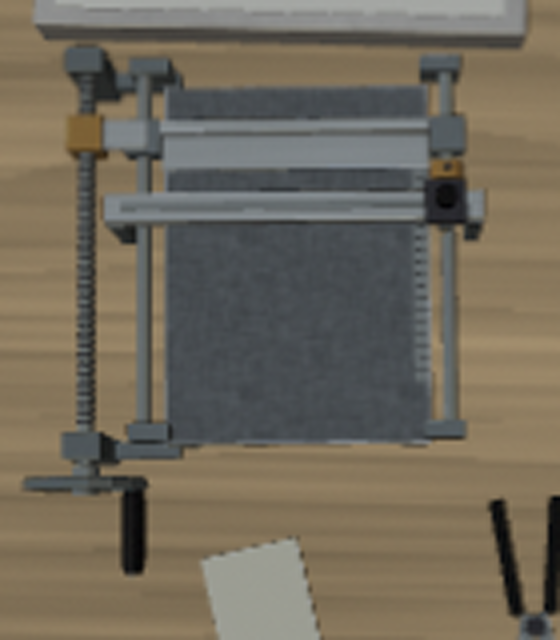

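Crop confirmed: the smaller milky plate lies on the battens at top (371,220); the larger milky one at (250,265) is bare on the bench and the third is red. Now I'll pin down the scorer, handle and blank numerically.

```bash
cat >> h.py <<'E'
def cloud(c):
    H,W=c['z_map'].shape
    uv=np.stack(np.meshgrid(np.arange(W),np.arange(H)),-1).reshape(-1,1,2).astype(float)
    u=cv2.undistortPoints(uv,np.array(c['mtx']),np.array(c['dist_coeffs']))[:,0]
    d=c['z_map'].reshape(-1)
    P=np.c_[u[:,0],-u[:,1],-np.ones(len(u))]*d[:,None]
    P=P@att(c['attitude']).T+np.array(c['xyz']); P[d==0]=np.nan
    return P.reshape(H,W,3)
def box(P,m): 
    p=P[m&np.isfinite(P[...,2])]; r=cv2.minAreaRect((p[:,:2]*1000).astype(np.float32)); return len(p),np.round(r[0],1),np.round(r[1],1),round(r[2],2),np.round(np.median(p[:,2])*1000,1)
def rel(pos,yaw=None):
    "tool-axis shift (units) from current TCP to world pos; yaw of tool x in deg -> turn about tool z (units)"
    s=env.state(); Rm=q2R(s['eef_rot']).as_matrix()
    print('TCP',np.round(s['tool_pos'],4),'yaw',np.round(np.degrees(np.arctan2(Rm[1,0],Rm[0,0])),2),'zaxis',np.round(Rm[:,2],3),'t',s['time'],'F',np.round(s['force'],1))
    print('shift units',np.round(Rm.T@(np.array(pos)-s['tool_pos'])/.05,2))
    if yaw is not None: print('turn z units',-(yaw-np.degrees(np.arctan2(Rm[1,0],Rm[0,0])))/6)
E
python3 - <<'E'
from h import *
for n in ['top','scene']:
    c=vision.read_camera(n);P=cloud(c);x,y,z=P[...,0],P[...,1],P[...,2]
    S=lambda a,b,e,f,g,h:(x>a)&(x<b)&(y>e)&(y<f)&(z>g)&(z<h)
    print(n)
    print('bench',np.nanmedian(z[S(.35,.4,.25,.32,-.03,.03)]))
    for k,m in dict(bed1=S(.53,.70,-.03,.195,.051,.0595),bedback=S(.79,.85,-.03,.2,.05,.0595),blank=S(.42,.62,-.40,-.23,.0165,.03),
        handle=S(.40,.475,.17,.25,.04,.12),wheel=S(.475,.51,.17,.32,.03,.14),bridge=S(.69,.76,-.04,.22,.080,.1),fence=S(.76,.80,-.02,.19,.076,.1),rodR=S(.54,.68,-.06,-.035,.06,.075),rodL=S(.54,.68,.19,.22,.06,.075)).items():
        try: print(k,*box(P,m))
        except Exception as e: print(k,'none')
E
```

```text
top
bench 0.0003536016408823839
bed1 3042 [615.6  80. ] [169.9 218.7] 1.03 55.4
bedback 524 [817.1  87.4] [ 36.5 220. ] 2.47 55.6
blank 739 [ 503.3 -313.9] [150.2 116.3] 12.57 20.5
handle 99 [446.5 207.8] [51.7 17.9] 2.24 74.4
wheel 176 [494.8 245.3] [96.9 30.5] 81.79 90.7
bridge 586 [728.6  89.9] [ 51.3 258.5] 0.64 90.0
fence 216 [776.9  85. ] [ 32.3 209.1] 2.49 82.4
rodR 146 [610.8 -49.5] [138.2  19.4] 0.03 67.2
rodL 167 [609.5 204.1] [139.7  14.3] 3.62 67.0
scene
bench 0.0005203317951364417
bed1 2004 [603.6  81.8] [145.6 223.4] 0.59 55.3
bedback 951 [819.5  85.4] [227.8  58.7] 89.95 55.3
blank 635 [ 505.2 -317.6] [159.  103.8] 13.14 20.7
handle 51 [446.7 200.9] [16.6 53.6] 89.14 74.1
wheel 253 [495.6 241.2] [98.2 27.1] 81.95 86.6
bridge 695 [720.9  89.5] [ 31.4 260.3] 2.82 89.1
fence 312 [788.6  85.3] [ 15.9 209.2] 0.59 81.6
rodR 128 [603.9 -51.7] [ 22.8 122.7] 86.44 67.5
rodL 132 [609.9 199.1] [ 18.  139.1] 89.84 67.0
```

```bash
python3 - <<'E'
from h import *
rel([.46,-.15,.26],2)
E
```

```text
TCP [ 0.1418 -0.6087  0.2227] yaw 13.11 zaxis [ 0.  0. -1.] t 1.4 F [ 0.1 -0.3  0.3]
shift units [ 8.28 -7.49 -0.75]
turn z units 1.8513255656243686
```

jog_arm([
  [[0.8, -0.7, -0.1], [0, 0, 0]],
  [[0.8, -0.7, -0.1], [0, 0, 0]],
  [[0.8, -0.7, -0.1], [0, 0, 0]],
  [[0.8, -0.7, -0.1], [0, 0, 0]],
  [[0.8, -0.7, -0.1], [0, 0, 0]],
  [[0.8, -0.7, -0.1], [0, 0, 0]],
  [[0.8, -0.7, -0.1], [0, 0, 0.9]],
  [[0.8, -0.7, 0], [0, 0, 0.9]],
], grip=1)

```text
time: 2.4
tool_pos: [0.3948, -0.2652, 0.2584]
eef_rot: [0.0, 1.0, 0.019, 0.001]
force: [0.0, -0.4, 0.2]
grip_width: 1.003
```

```bash
python3 - <<'E'
from h import *
rel([.438,.203,.22],2)
E
```

```text
TCP [ 0.3948 -0.2652  0.2584] yaw 2.12 zaxis [ 0.001 -0.001 -1.   ] t 2.4 F [ 0.  -0.4  0.2]
shift units [ 1.21 -9.33  0.76]
turn z units 0.020335373660416156
```

jog_arm([
  [[0.3, -0.9, 0], [0, 0, 0]],
  [[0.3, -0.9, 0], [0, 0, 0]],
  [[0.3, -0.9, 0], [0, 0, 0]],
  [[0, -0.9, 0], [0, 0, 0]],
  [[0, -0.9, 0], [0, 0, 0]],
  [[0, -0.9, 0], [0, 0, 0]],
  [[0, -0.9, 0], [0, 0, 0]],
  [[0, -0.9, 0], [0, 0, 0]],
])

```text
time: 3.4
tool_pos: [0.4242, 0.0965, 0.258]
eef_rot: [-0.0, 1.0, 0.02, 0.0]
force: [0.7, -0.6, 0.1]
grip_width: 1.001
```

```bash
python3 - <<'E'
from h import *
rel([.438,.203,.22],2)
c=vision.read_camera('wrist');save(c,'w1.png');print(c['xyz'])
for t in ['scorer','fence','bridge','stop','wheel_hub','wheel_handle']:
    print(t,[(np.round(d['pixel'],1).tolist(),round(d['confidence'],2),np.round(world(c,d['pixel']),3).tolist()) for d in vision.tip_of('wrist',t)[:3]])
E
```

```text
TCP [0.4242 0.0965 0.258 ] yaw 2.31 zaxis [ 0.001  0.    -1.   ] t 3.4 F [ 0.7 -0.6  0.1]
shift units [ 0.36 -2.12  0.76]
turn z units 0.05147048787232178
[0.49493962 0.09907146 0.42106245]
scorer []
fence []
bridge [([27.3, 18.5], 0.55, [0.597, 0.382, 0.028])]
stop []
wheel_hub [([140.9, 121.9], 0.77, [0.491, 0.223, 0.121])]
wheel_handle [([180.7, 168.7], 0.64, [0.444, 0.202, 0.077])]
```

View pics/w1.png

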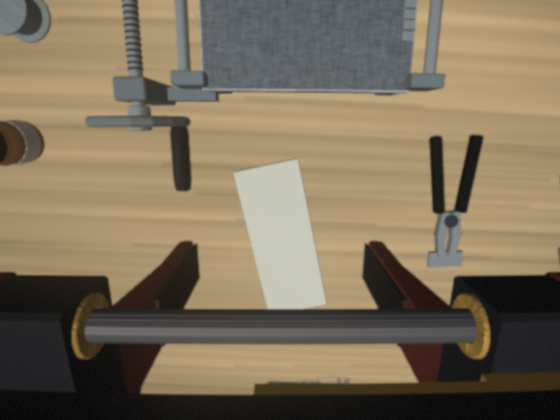

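```bash
python3 - <<'E'
from h import *
c=vision.read_camera('wrist')
for n,p,z in [('rimL',(85,121),.075),('rimR',(190,121),.075),('bedL',(202,89),.055),('bedR',(410,91),.055),('bedL2',(201,2),.055),('bedR2',(417,2),.055),('hEnd',(182,189),.066),('hL',(173,160),.066),('hR',(189,160),.066),('rodL',(186,72),.062),('rodL2',(181,2),.062),('rodR',(430,72),.062),('rodR2',(435,2),.062),('screw',(137,76),.075),('screw2',(129,2),.075)]:
    print(n,np.round(atz(c,p,z),4))
P=cloud(c);x,y,z=P[...,0],P[...,1],P[...,2]
S=lambda a,b,e,f,g,h:(x>a)&(x<b)&(y>e)&(y<f)&(z>g)&(z<h)
print('handle',*box(P,S(.40,.475,.17,.23,.05,.12)));print('hz95',np.nanpercentile(z[S(.42,.465,.19,.22,.05,.12)],95))
print('bench',np.nanmedian(z[S(.35,.4,.0,.04,-.03,.03)]))
E
```

```text
rimL [0.4896 0.2973 0.075 ]
rimR [0.4929 0.1886 0.075 ]
bedL [0.5259 0.1804 0.055 ]
bedR [ 0.5329 -0.039   0.055 ]
bedL2 [0.6087 0.1802 0.055 ]
bedR2 [ 0.6179 -0.0353  0.055 ]
hEnd [0.4201 0.202  0.066 ]
hL [0.4515 0.2106 0.066 ]
hR [0.4521 0.1933 0.066 ]
rodL [0.5414 0.1949 0.062 ]
rodL2 [0.606  0.1982 0.062 ]
rodR [ 0.5517 -0.0547  0.062 ]
rodR2 [ 0.6166 -0.0506  0.062 ]
screw [0.5346 0.2403 0.075 ]
screw2 [0.6008 0.2441 0.075 ]
handle 905 [446.9 204. ] [56.3 19. ] 0.65 75.2
hz95 0.07747548299510791
bench 0.0008829600827595374
```

jog_arm([
  [[0.1, -0.7, 0.5], [0, 0, 0]],
  [[0.1, -0.7, 0.5], [0, 0, 0]],
  [[0.14, -0.71, 0.5], [0, 0, 0]],
  [[0, 0, 0.6], [0, 0, 0]],
  [[0, 0, 0.6], [0, 0, 0]],
  [[0, 0, 0.6], [0, 0, 0]],
  [[0, 0, 0.5], [0, 0, 0]],
  [[0, 0, 0.4], [0, 0, 0]],
])

```text
time: 4.8
tool_pos: [0.4373, 0.2, 0.0466]
eef_rot: [0.0, 1.0, 0.019, -0.0]
force: [0.1, 0.2, 0.8]
grip_width: 0.996
```

```bash
python3 - <<'E'
from h import *
rel([.437,.2025,.048],2.3)
c=vision.read_camera('wrist');save(c,'w2.png')
E
```

```text
TCP [0.4373 0.2    0.0466] yaw 2.2 zaxis [-0.001 -0.    -1.   ] t 4.8 F [0.1 0.2 0.8]
shift units [-0.   -0.05 -0.03]
turn z units -0.016867541230037492
```

View pics/w2.png

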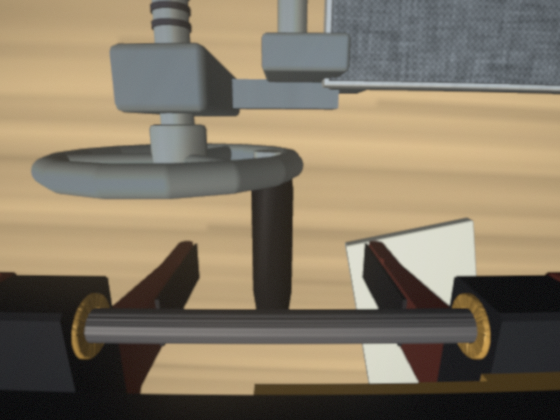

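The handle (272,240) sits between the open jaws. Closing.

jog_arm([
  [[0, -0.05, 0], [0, 0, 0]],
  [[0, 0, 0], [0, 0, 0]],
  [[0, 0, 0], [0, 0, 0]],
  [[0, 0, 0], [0, 0, 0]],
  [[0, 0, 0], [0, 0, 0]],
  [[0, 0, 0], [0, 0, 0]],
  [[0, 0, 0], [0, 0, 0]],
  [[0, 0, 0], [0, 0, 0]],
], grip=0, newtons=20)

```text
time: 5.85
tool_pos: [0.4369, 0.2038, 0.0477]
eef_rot: [-0.0, 1.0, 0.02, -0.0]
force: [-0.7, 2.0, -0.3]
grip_width: 0.208
```

```bash
python3 -c "
import numpy as np
q=4.5-.28125*np.arange(17)
print(np.c_[q[1:],-.76*np.diff(np.sin(q)),-.76*np.diff(np.cos(q))].round(3))"
```

```text
[[ 4.219 -0.074  0.2  ]
 [ 3.938 -0.126  0.172]
 [ 3.656 -0.169  0.13 ]
 [ 3.375 -0.198  0.078]
 [ 3.094 -0.212  0.02 ]
 [ 2.812 -0.209 -0.04 ]
 [ 2.531 -0.19  -0.096]
 [ 2.25  -0.156 -0.145]
 [ 1.969 -0.109 -0.183]
 [ 1.688 -0.054 -0.206]
 [ 1.406  0.005 -0.213]
 [ 1.125  0.064 -0.203]
 [ 0.844  0.118 -0.177]
 [ 0.562  0.163 -0.138]
 [ 0.281  0.194 -0.087]
 [ 0.     0.211 -0.03 ]]
```

jog_arm([
  [[0, -0.074, 0.2], [0, 0, 0]],
  [[0, -0.126, 0.172], [0, 0, 0]],
  [[0, -0.169, 0.13], [0, 0, 0]],
  [[0, -0.198, 0.078], [0, 0, 0]],
  [[0, -0.212, 0.02], [0, 0, 0]],
  [[0, 0, 0], [0, 0, 0]],
  [[0, 0, 0], [0, 0, 0]],
  [[0, 0, 0], [0, 0, 0]],
])

```text
time: 6.85
tool_pos: [0.4357, 0.2434, 0.0176]
eef_rot: [-0.0, 1.0, 0.02, 0.0]
force: [-1.8, 1.9, 8.5]
grip_width: 0.21
```

```bash
python3 - <<'E'
from h import *
rel([.437,.243,.0185],2.3)
c=vision.read_camera('wrist');save(c,'w3.png')
E
```

```text
TCP [0.4357 0.2434 0.0176] yaw 2.32 zaxis [ 0.001  0.001 -1.   ] t 6.85 F [-1.8  1.9  8.5]
shift units [ 0.03  0.01 -0.02]
turn z units 0.0037179236585935063
```

View pics/w3.png

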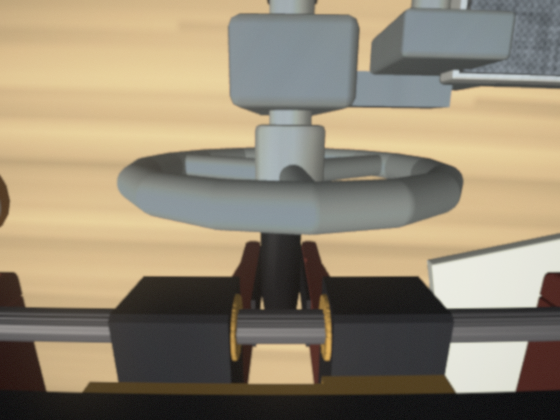

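jog_arm([
  [[0, -0.209, -0.06], [0, 0, 0]],
  [[0, -0.19, -0.096], [0, 0, 0]],
  [[0, -0.156, -0.145], [0, 0, 0]],
  [[0, -0.109, -0.183], [0, 0, 0]],
  [[0, -0.054, -0.206], [0, 0, 0]],
  [[0, 0.005, -0.213], [0, 0, 0]],
  [[0, 0.064, -0.203], [0, 0, 0]],
  [[0, 0.118, -0.177], [0, 0, 0]],
])

```text
time: 7.9
tool_pos: [0.4346, 0.2688, 0.0824]
eef_rot: [0.0, 1.0, 0.02, 0.0]
force: [9.0, -6.9, -10.5]
grip_width: 0.205
```

```bash
python3 - <<'E'
from h import *
rel([.437,.241+.038*np.sin(.844),.075+.038*np.cos(.844)-.019],2.3)
E
```

```text
TCP [0.4346 0.2688 0.0824] yaw 2.35 zaxis [ 0.001 -0.    -1.   ] t 7.9 F [  9.   -6.9 -10.5]
shift units [ 0.05 -0.01  0.02]
turn z units 0.007653408346351531
```

jog_arm([
  [[0.03, 0.163, -0.12], [0, 0, 0]],
  [[0, 0.194, -0.087], [0, 0, 0]],
  [[0, 0.211, -0.03], [0, 0, 0]],
  [[0, 0, 0], [0, 0, 0]],
  [[0, 0.06, 0], [0, 0, 0]],
  [[0, 0.06, 0], [0, 0, 0]],
  [[0, 0, 0], [0, 0, 0]],
  [[0, 0, 0], [0, 0, 0]],
])

```text
time: 8.9
tool_pos: [0.4359, 0.2394, 0.0943]
eef_rot: [-0.004, 1.0, 0.019, -0.0]
force: [-14.8, 33.8, -1.5]
grip_width: 0.21
```

```bash
python3 - <<'E'
from h import *
rel([.437,.241,.094],2.3)
c=vision.read_camera('wrist');save(c,'w4.png')
c=vision.read_camera('scene');save(c,'s4.png',(240,170,420,310),4)
E
```

```text
TCP [0.4359 0.2394 0.0943] yaw 2.19 zaxis [-0.001  0.007 -1.   ] t 8.9 F [-14.8  33.8  -1.5]
shift units [ 0.02 -0.03  0.01]
turn z units -0.018575355242753222
```

View pics/s4.png

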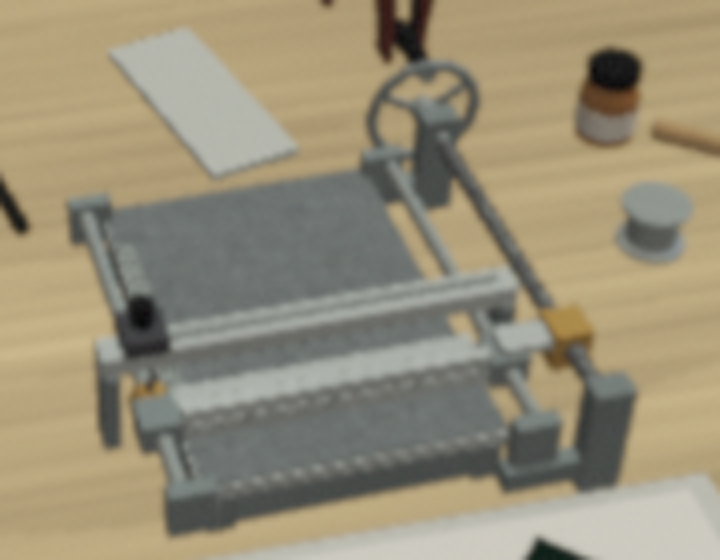

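View pics/w4.png

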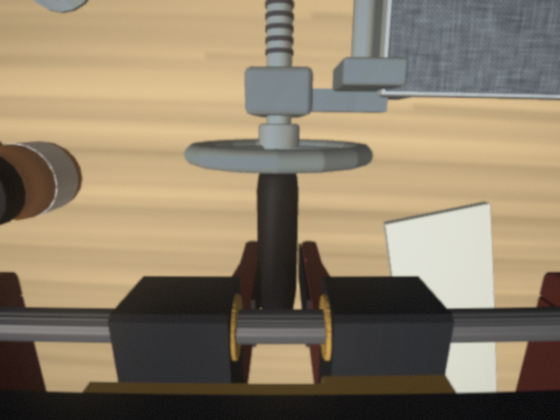

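jog_arm([
  [[0, -0.1, 0], [0, 0, 0]],
  [[0, 0, 0], [0, 0, 0]],
  [[0, 0, 0], [0, 0, 0]],
  [[0, 0, 0], [0, 0, 0]],
  [[0, 0, 0], [0, 0, 0]],
  [[0, 0, 0], [0, 0, 0]],
  [[0, 0, 0], [0, 0, 0]],
  [[0, 0, -0.2], [0, 0, 0]],
], grip=1)

```text
time: 10.0
tool_pos: [0.4365, 0.2395, 0.1035]
eef_rot: [0.0, 1.0, 0.02, -0.001]
force: [0.1, 0.9, 0.3]
grip_width: 1.001
```

```bash
python3 - <<'E'
from h import *
c=vision.read_camera('top')
q=np.array([atz(c,(220+a/3,180+b/3),.020)[:2] for a,b in [(413,66),(466,55),(492,185),(443,195)]])
print(q.round(4),q.mean(0)); rel([.50,-.31,.25],12)
E
```

```text
[[ 0.5675 -0.2707]
 [ 0.5813 -0.3313]
 [ 0.4349 -0.3615]
 [ 0.4228 -0.3058]] [ 0.50165391 -0.31734227]
TCP [0.4374 0.24   0.105 ] yaw 2.31 zaxis [ 0.001  0.    -1.   ] t 10.05 F [-0.3 -0.2  0.6]
shift units [ 0.81 11.04 -2.9 ]
turn z units -1.6145175287880906
```

jog_arm([
  [[0, 0, -0.9], [0, 0, 0]],
  [[0, 0, -0.9], [0, 0, 0]],
  [[0, 0.6, -0.8], [0, 0, 0]],
  [[0.1, 1, -0.2], [0, 0, 0]],
  [[0.1, 1, 0], [0, 0, 0]],
  [[0.1, 1, 0], [0, 0, 0]],
  [[0.1, 1, 0], [0, 0, 0]],
  [[0.1, 1, 0], [0, 0, 0]],
])

```text
time: 11.05
tool_pos: [0.4734, -0.0407, 0.2444]
eef_rot: [0.0, 1.0, 0.02, 0.001]
force: [0.9, 0.2, -0.6]
grip_width: 1.001
```

jog_arm([
  [[0.1, 1, 0], [0, 0, 0]],
  [[0.1, 1, 0], [0, 0, 0]],
  [[0.1, 1, 0], [0, 0, -0.4]],
  [[0.1, 1, 0], [0, 0, -0.5]],
  [[0, 1, 0], [0, 0, -0.5]],
  [[0, 0.3, 0], [0, 0, -0.3]],
  [[0, 0, 0], [0, 0, 0]],
  [[0, 0, 0], [0, 0, 0]],
])

```text
time: 12.05
tool_pos: [0.5126, -0.3012, 0.2438]
eef_rot: [-0.0, 0.994, 0.109, -0.0]
force: [0.6, 0.4, 0.4]
grip_width: 1.001
```

```bash
python3 - <<'E'
from h import *
rel([.472,-.323,.25],12.6)
c=vision.read_camera('wrist');save(c,'w5.png')
for t in ['blank','battens']:
    print(t,[(np.round(d['pixel'],1).tolist(),round(d['confidence'],2),np.round(world(c,d['pixel']),3).tolist()) for d in vision.tip_of('wrist',t)[:3]])
P=cloud(c);x,y,z=P[...,0],P[...,1],P[...,2]
g=c['img'].astype(int).min(2)
print(box(P,(z>.016)&(z<.03)&(g>120)))
E
```

```text
TCP [ 0.5126 -0.3012  0.2438] yaw 12.49 zaxis [-0.  0. -1.] t 12.05 F [0.6 0.4 0.4]
shift units [-0.89  0.25 -0.12]
turn z units -0.018040267217930506
blank [([290.2, 196.2], 0.87, [0.5, -0.316, 0.021])]
battens []
(6072, array([ 454.8, -284. ]), array([257.9, 265.2]), 82.53, np.float64(20.9))
```

View pics/w5.png

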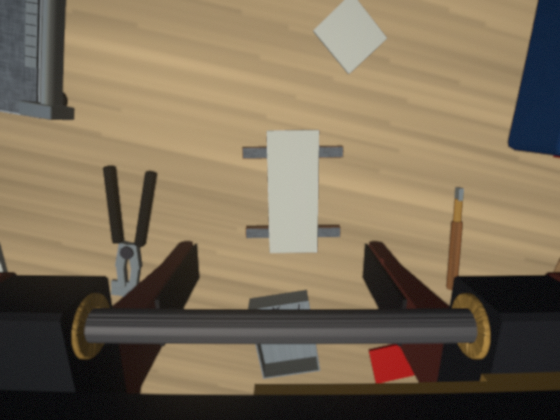

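Wrist picture: the blank spans (266,131)–(317,253), the battens are at rows 152 and 231, the offcut is at (350,35), the pliers at left and the nail tin at (283,335).

```bash
python3 - <<'E'
from h import *
c=vision.read_camera('wrist')
g=c['img'].astype(int).min(2)
m=np.zeros(g.shape,np.uint8);m[110:270,240:345]=(g[110:270,240:345]>150)
n,l,s,_=cv2.connectedComponentsWithStats(m);i=1+s[1:,4].argmax();ys,xs=np.where(l==i)
Q=np.array([atz(c,p,.020)[:2]*1000 for p in zip(xs,ys)],np.float32);r=cv2.minAreaRect(Q);print(r)
bx=cv2.boxPoints(r);print(bx.round(1))
ctr=np.array(r[0])/1000
for n_,p in [('b1',(246,152)),('b1r',(342,151)),('b2',(248,231)),('b2r',(340,231))]: print(n_,atz(c,p,.014).round(4))
rel([.472,-.323,.12],12.6)
E
```

```text
((503.16046142578125, -318.2053527832031), (148.91058349609375, 59.62481689453125), 13.246055603027344)
[[ 423.9 -306.2]
 [ 437.5 -364.3]
 [ 582.5 -330.2]
 [ 568.8 -272.1]]
b1 [ 0.5398 -0.2535  0.014 ]
b1r [ 0.5656 -0.3639  0.014 ]
b2 [ 0.4439 -0.2747  0.014 ]
b2r [ 0.469  -0.3877  0.014 ]
TCP [ 0.5129 -0.3011  0.2439] yaw 12.56 zaxis [ 0. -0. -1.] t 12.25 F [ 0.2  0.3 -0.2]
shift units [-0.89  0.25  2.48]
turn z units -0.006595146254032495
```

jog_arm([
  [[-0.4, 0.15, 0.5], [0, 0, -0.12]],
  [[-0.43, 0.14, 0.5], [0, 0, 0]],
  [[0, 0, 0.8], [0, 0, 0]],
  [[0, 0, 0.8], [0, 0, 0]],
  [[0, 0, 0.7], [0, 0, 0]],
  [[0, 0, 0.5], [0, 0, 0]],
  [[0, 0, 0.2], [0, 0, 0]],
  [[0, 0, 0], [0, 0, 0]],
])

```text
time: 13.25
tool_pos: [0.4757, -0.3251, 0.0436]
eef_rot: [-0.0, 0.993, 0.115, -0.0]
force: [-0.0, 0.1, -0.9]
grip_width: 1.004
```

```bash
python3 - <<'E'
from h import *
rel([.4759,-.3246,.0155],13.25)
c=vision.read_camera('wrist');save(c,'w6.png')
for p in [(0,0)]: pass
m=(c['img'].astype(int).min(2)>150)
print(proj(c,[.4759,-.3246,.02]))
E
```

```text
TCP [ 0.4757 -0.3251  0.0436] yaw 13.25 zaxis [-0.  0. -1.] t 13.25 F [-0.   0.1 -0.9]
shift units [ 0.01 -0.01  0.56]
turn z units -9.758406617551192e-05
[279.52067474 242.97333689]
```

View pics/w6.png

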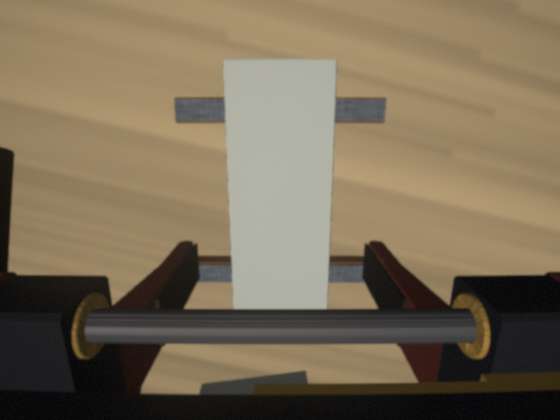

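jog_arm([
  [[0.1, 0, 0.1], [0, 0, 0]],
  [[0, 0, 0.25], [0, 0, 0]],
  [[0, 0, 0.2], [0, 0, 0]],
  [[0, 0, 0], [0, 0, 0]],
  [[0, 0, 0], [0, 0, 0]],
  [[0, 0, 0], [0, 0, 0]],
  [[0, 0, 0], [0, 0, 0]],
  [[0, 0, 0], [0, 0, 0]],
])

```text
time: 14.3
tool_pos: [0.4806, -0.3244, 0.0164]
eef_rot: [0.0, 0.993, 0.115, 0.0]
force: [-0.2, 0.2, -0.8]
grip_width: 1.002
```

jog_arm([
  [[0, 0, 0], [0, 0, 0]],
  [[0, 0, 0], [0, 0, 0]],
  [[0, 0, 0], [0, 0, 0]],
  [[0, 0, 0], [0, 0, 0]],
  [[0, 0, 0], [0, 0, 0]],
  [[0, 0, 0], [0, 0, 0]],
  [[0, 0, 0], [0, 0, 0]],
  [[0, 0, 0], [0, 0, 0]],
], grip=0, newtons=30)

```text
time: 15.3
tool_pos: [0.4805, -0.3242, 0.0162]
eef_rot: [-0.0, 0.993, 0.115, -0.0]
force: [0.1, 0.3, -0.2]
grip_width: 0.674
```

jog_arm([
  [[0, 0, -0.1], [0, 0, 0]],
  [[0, 0, -0.2], [0, 0, 0]],
  [[0, 0, -0.4], [0, 0, 0]],
  [[0, 0, -0.5], [0, 0, 0]],
  [[0, 0, -0.5], [0, 0, 0]],
  [[0, 0, -0.3], [0, 0, 0]],
  [[0, 0, -0.2], [0, 0, 0]],
  [[0, 0, 0], [0, 0, 0]],
])

```text
time: 16.3
tool_pos: [0.4807, -0.3244, 0.1268]
eef_rot: [0.0, 0.993, 0.115, 0.0]
force: [0.2, -0.0, -0.9]
grip_width: 0.676
```

```bash
python3 - <<'E'
from h import *
c=vision.read_camera('wrist');save(c,'w7.png')
t=np.radians(2.3);o=np.array([.6593,.0759]);A=np.array([[np.cos(t),-np.sin(t)],[np.sin(t),np.cos(t)]])
p=o+A@np.array([-.075-.024-.03,0]);print(p)
rel([*p,.14],2.3)
P=cloud(c)
for u in [(280,100),(250,100),(310,100),(280,150),(280,200),(280,235)]: print(u,P[u[1],u[0]].round(4))
E
```

```text
[0.53040392 0.070723  ]
TCP [ 0.4804 -0.3242  0.1261] yaw 13.23 zaxis [-0.  0. -1.] t 16.35 F [-0.6 -0.2 -0.9]
shift units [ 2.78 -7.46 -0.28]
turn z units 1.821576630829103
(280, 100) [ 0.5593 -0.306   0.1315]
(250, 100) [ 0.5562 -0.2925  0.1305]
(310, 100) [ 0.5625 -0.3194  0.1313]
(280, 150) [ 0.5373 -0.3111  0.1324]
(280, 200) [ 0.5133 -0.3167  0.1308]
(280, 235) [ 0.4958 -0.3208  0.1318]
```

View pics/w7.png

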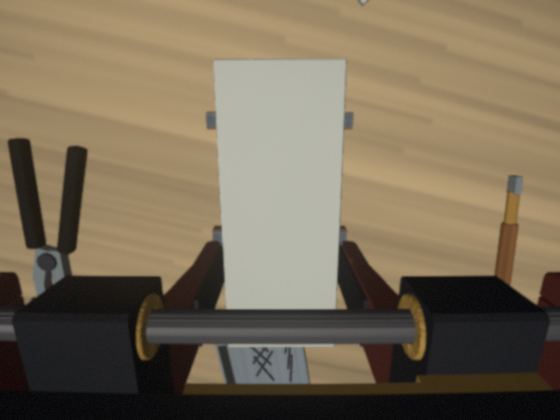

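jog_arm([
  [[0.2, -0.4, -0.3], [0, 0, 0]],
  [[0.4, -0.8, -0.3], [0, 0, 0]],
  [[0.4, -0.9, 0], [0, 0, 0]],
  [[0.4, -0.9, 0], [0, 0, 0]],
  [[0.4, -0.9, 0], [0, 0, 0]],
  [[0.4, -0.9, 0], [0, 0, 0]],
  [[0.4, -0.9, 0], [0, 0, 0]],
  [[0.4, -0.8, 0], [0, 0, 0]],
])

```text
time: 17.35
tool_pos: [0.5516, 0.0293, 0.1562]
eef_rot: [-0.0, 0.993, 0.116, -0.0]
force: [1.1, -0.1, -2.0]
grip_width: 0.676
```

jog_arm([
  [[0.3, -0.5, 0], [0, 0, 0]],
  [[0.1, -0.3, 0], [0, 0, 0.3]],
  [[0, 0, 0], [0, 0, 0.5]],
  [[0, 0, 0], [0, 0, 0.5]],
  [[0, 0, 0], [0, 0, 0.4]],
  [[0, 0, 0], [0, 0, 0.12]],
  [[0, 0, 0], [0, 0, 0]],
  [[0, 0, 0], [0, 0, 0]],
])

```text
time: 18.35
tool_pos: [0.5623, 0.0701, 0.1562]
eef_rot: [-0.0, 1.0, 0.02, -0.0]
force: [0.4, 0.4, -0.9]
grip_width: 0.678
```

```bash
python3 - <<'E'
from h import *
c=vision.read_camera('wrist');save(c,'w8.png')
t=np.radians(2.3);o=np.array([.6593,.0759]);A=np.array([[np.cos(t),-np.sin(t)],[np.sin(t),np.cos(t)]])
rel([*(o+A@np.array([-.0684,0])),.08],2.3)
E
```

```text
TCP [0.5624 0.0701 0.1562] yaw 2.33 zaxis [-0.  0. -1.] t 18.4 F [ 0.1  0.5 -0.4]
shift units [ 0.57 -0.04  1.52]
turn z units 0.005031129615600334
```

View pics/w8.png

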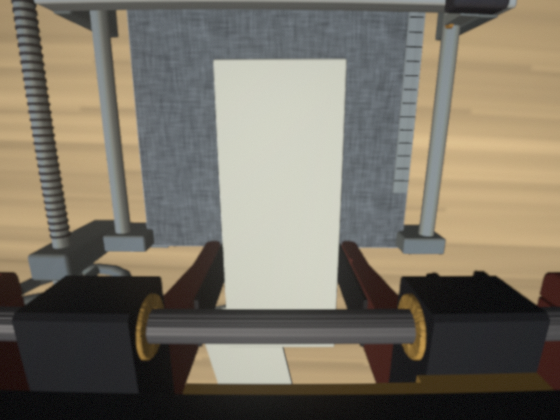

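```bash
python3 - <<'E'
from h import *
c=vision.read_camera('wrist');save(c,'w8a.png',(80,0,280,260),3);save(c,'w8b.png',(340,0,540,260),3)
def an(a,b): d=b-a; return np.degrees(np.arctan2(d[1],d[0]))
L1,L2=atz(c,(131,14),.055),atz(c,(147,235),.055); R1,R2=atz(c,(423,14),.055),atz(c,(406,235),.055)
print('bed',L1,L2,R1,R2,an(L2,L1),an(R2,R1),(L1+R1)/2,(L2+R2)/2)
l1,l2=atz(c,(102,30),.066),atz(c,(121,220),.066); r1,r2=atz(c,(448,30),.066),atz(c,(428,220),.066)
print('rod',an(l2,l1),an(r2,r1),(l1+r1)/2,(l2+r2)/2,l1[1]-r1[1])
a,b=atz(c,(150,247),.055),atz(c,(405,247),.055);print('front',a,b,an(b,a)-90)
E
```

```text
bed [0.70586561 0.18454702 0.055     ] [0.53595596 0.18272409 0.055     ] [ 0.71433333 -0.02788099  0.055     ] [ 0.5448352  -0.03797614  0.055     ] 0.6146930018819726 3.4084569784073313 [0.71009947 0.07833302 0.055     ] [0.54039558 0.07237398 0.055     ]
rod 1.113993979926694 2.6993736178750907 [0.6969126  0.07917866 0.066     ] [0.55696713 0.07452099 0.066     ] 0.24424335568919825
front [0.52509195 0.18086194 0.055     ] [ 0.53392402 -0.03866413  0.055     ] 2.30390682096899
```

View pics/w8a.png

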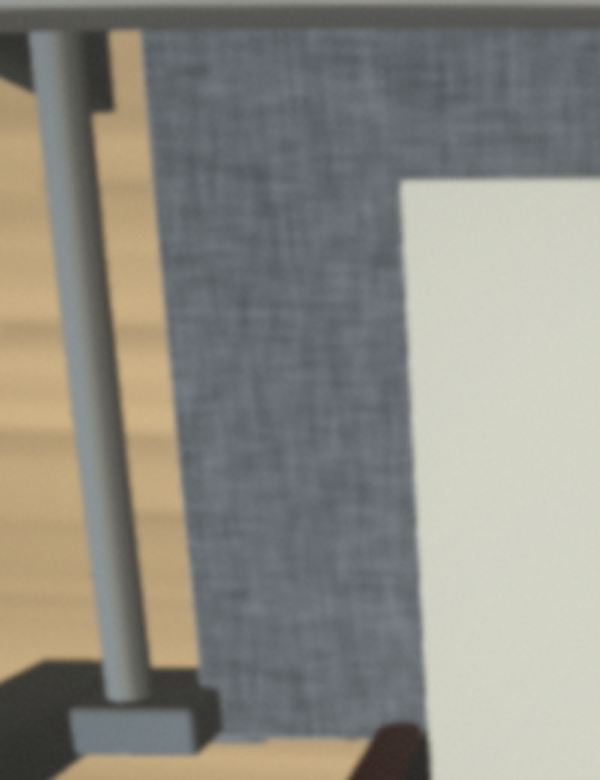

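View pics/w8b.png

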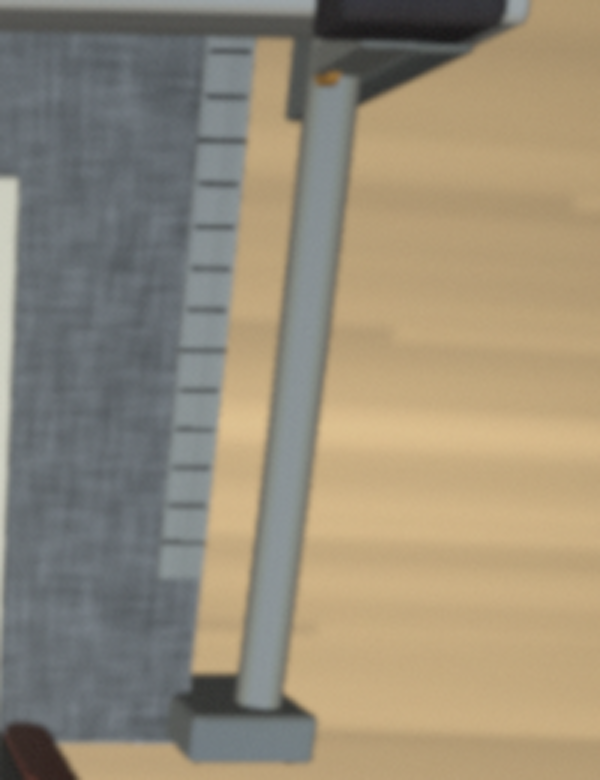

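jog_arm([
  [[0.2, -0.05, 0.3], [0, 0, 0]],
  [[0.2, 0, 0.5], [0, 0, 0]],
  [[0.17, 0, 0.5], [0, 0, 0]],
  [[0, 0, 0.3], [0, 0, 0]],
  [[0, 0, 0.2], [0, 0, 0]],
  [[0, 0, 0.08], [0, 0, 0]],
  [[0, 0, 0], [0, 0, 0]],
  [[0, 0, 0], [0, 0, 0]],
])

```text
time: 19.45
tool_pos: [0.5913, 0.0736, 0.0629]
eef_rot: [-0.0, 1.0, 0.02, 0.001]
force: [-0.4, 0.8, -1.0]
grip_width: 0.679
```

jog_arm([
  [[0, 0, 0.02], [0, 0, 0]],
  [[0, 0, 0.02], [0, 0, 0]],
  [[0, 0, 0.02], [0, 0, 0]],
  [[0, 0, 0.02], [0, 0, 0]],
  [[0, 0, 0], [0, 0, 0]],
  [[0, 0, 0], [0, 0, 0]],
  [[0, 0, 0], [0, 0, 0]],
  [[0, 0, 0], [0, 0, 0]],
])

```text
time: 20.45
tool_pos: [0.5909, 0.0736, 0.0582]
eef_rot: [-0.0, 1.0, 0.02, 0.0]
force: [0.2, 0.2, -0.9]
grip_width: 0.674
```

jog_arm([
  [[0, 0, 0.01], [0, 0, 0]],
  [[0, 0, 0.01], [0, 0, 0]],
  [[0, 0, 0], [0, 0, 0]],
  [[0, 0, 0], [0, 0, 0]],
  [[0, 0, 0], [0, 0, 0]],
  [[0, 0, 0], [0, 0, 0]],
  [[0, 0, 0], [0, 0, 0]],
  [[0, 0, 0], [0, 0, 0]],
])

```text
time: 21.45
tool_pos: [0.5908, 0.0736, 0.0572]
eef_rot: [-0.0, 1.0, 0.02, 0.0]
force: [-1.5, -0.9, -1.5]
grip_width: 0.679
```

```bash
python3 - <<'E'
from h import *
for i in range(3): 
    c=vision.read_camera('wrist'); s=env.state(); print(s['tool_pos'].round(4),s['force'].round(2),s['wrist_torque'].round(3))
save(c,'w9.png')
c=vision.read_camera('top');save(c,'t9.png',(180,100,320,260),4)
E
```

```text
[0.5909 0.0736 0.0572] [ 0.85  0.78 -0.72] [ 0.016 -0.015 -0.016]
[0.5909 0.0736 0.0572] [-0.82 -0.16 -0.86] [-0.007  0.017  0.024]
[0.5909 0.0736 0.0572] [-0.33  0.83 -1.53] [ 0.066 -0.007 -0.014]
```

View pics/w9.png

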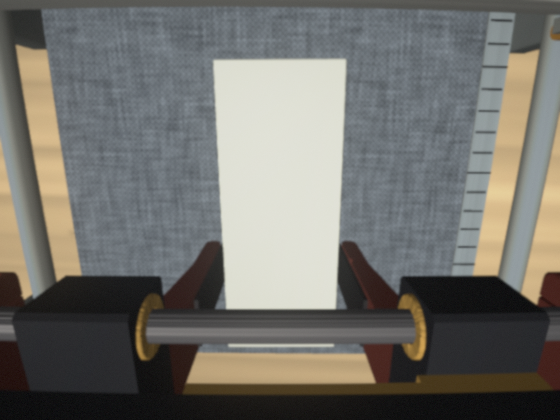

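jog_arm([
  [[0, 0, 0.01], [0, 0, 0]],
  [[0, 0, 0], [0, 0, 0]],
  [[0, 0, 0.01], [0, 0, 0]],
  [[0, 0, 0], [0, 0, 0]],
  [[0, 0, 0], [0, 0, 0]],
  [[0, 0, 0], [0, 0, 0]],
  [[0, 0, 0], [0, 0, 0]],
  [[0, 0, 0], [0, 0, 0]],
])

```text
time: 22.65
tool_pos: [0.5909, 0.0736, 0.0571]
eef_rot: [-0.0, 1.0, 0.02, 0.0]
force: [-4.2, -0.8, 11.1]
grip_width: 0.674
```

```bash
python3 - <<'E'
from h import *
F=[]
for i in range(4): 
    c=vision.read_camera('wrist'); s=env.state(); F.append(np.r_[s['force'],s['wrist_torque']*10])
print(s['tool_pos'].round(4),np.mean(F,0).round(2))
P=cloud(c)
for u in [(280,80),(230,80),(330,80),(280,150),(280,230),(150,100),(400,100),(150,220),(400,220)]: print(u,P[u[1]-2:u[1]+3,u[0]-2:u[0]+3].reshape(-1,3).mean(0).round(4))
E
```

```text
[0.5909 0.0736 0.0571] [-3.84 -0.44  9.8  -0.08  6.81  0.05]
(280, 80) [0.6802 0.0771 0.0622]
(230, 80) [0.6793 0.0997 0.062 ]
(330, 80) [0.6811 0.0546 0.0621]
(280, 150) [0.6489 0.0759 0.062 ]
(280, 230) [0.609  0.0743 0.0619]
(150, 100) [0.6697 0.1389 0.0559]
(400, 100) [0.6744 0.0196 0.0559]
(150, 220) [0.6098 0.1424 0.056 ]
(400, 220) [0.6149 0.0117 0.0558]
```

jog_arm([
  [[0, 0, -0.012], [0, 0, 0]],
  [[0.1, 0, 0], [0, 0, 0]],
  [[0.2, 0, 0], [0, 0, 0]],
  [[0.2, 0, 0], [0, 0, 0]],
  [[0.2, 0, 0], [0, 0, 0]],
  [[0.2, 0, 0], [0, 0, 0]],
  [[0.1, 0, 0], [0, 0, 0]],
  [[0, 0, 0], [0, 0, 0]],
])

```text
time: 23.85
tool_pos: [0.6409, 0.0757, 0.0571]
eef_rot: [-0.0, 1.0, 0.02, -0.0]
force: [-1.4, -0.1, 5.9]
grip_width: 0.679
```

```bash
python3 - <<'E'
from h import *
F=[]
for i in range(3): 
    c=vision.read_camera('wrist'); s=env.state(); F.append(np.r_[s['force'],s['wrist_torque']*10])
print(s['tool_pos'].round(4),np.mean(F,0).round(2))
save(c,'w10.png')
d=vision.read_camera('scene');save(d,'s10.png',(250,190,410,310),4)
E
```

```text
[0.641  0.0757 0.0572] [-2.44 -0.29  6.03  0.59  4.04 -0.02]
```

View pics/w10.png

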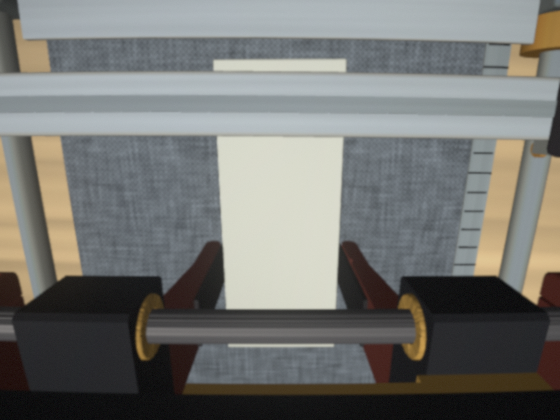

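View pics/s10.png

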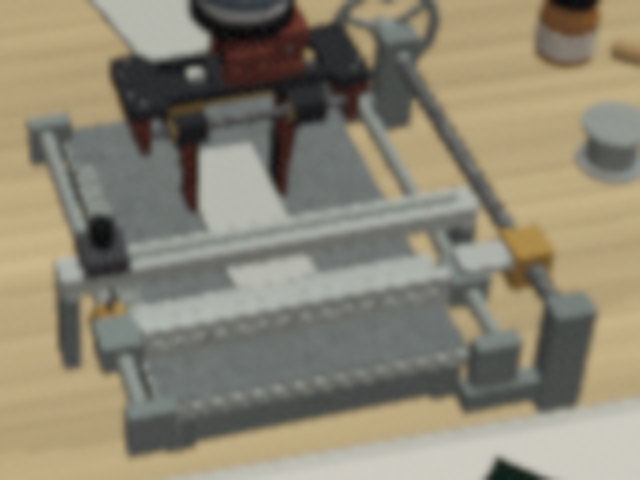

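```bash
python3 - <<'E'
from h import *
c=vision.read_camera('wrist');g=cv2.cvtColor(c['img'],cv2.COLOR_RGB2GRAY).astype(float)
gy=cv2.GaussianBlur(g,(5,1),0);D=np.diff(gy,axis=0)
def line(x0,x1,r0,r1,z,sgn):
    pts=[]
    for x in range(x0,x1,3):
        d=sgn*D[r0:r1,x];k=d.argmax()
        if 0<k<len(d)-1:
            a,b,e=d[k-1],d[k],d[k+1];k=k+.5*(a-e)/(a-2*b+e+1e-9)
        pts.append((x,r0+k+.5))
    W=np.array([atz(c,p,z)[:2] for p in pts]);
    from numpy import polyfit
    for _ in range(3):
        f=np.polyfit(W[:,1],W[:,0],1);r=W[:,0]-np.polyval(f,W[:,1]);W=W[abs(r)<max(2*r.std(),2e-4)]
    return round(-np.degrees(np.arctan(f[0])),2),round(np.polyval(f,.077),4),len(W)
print('lip bottom/front edge',line(60,500,30,50,.065,-1))
print('blank front',line(222,340,50,70,.061,1))
print('bridge near edge',line(60,500,125,150,.071,-1))
print('blank rear',line(235,325,338,352,.061,-1))
E
```

```text
lip bottom/front edge (np.float64(1.82), np.float64(0.7475), 147)
blank front (np.float64(2.63), np.float64(0.7395), 40)
bridge near edge (np.float64(1.85), np.float64(0.7064), 146)
blank rear (np.float64(2.4), np.float64(0.5889), 30)
```

jog_arm([
  [[0, 0, 0], [0, 0, 0.1]],
  [[0.1, 0, 0], [0, 0, 0]],
  [[0.1, 0, 0], [0, 0, 0]],
  [[0.08, 0, 0], [0, 0, 0]],
  [[0.04, 0, 0], [0, 0, 0]],
  [[0.02, 0, 0], [0, 0, 0]],
  [[0, 0, 0], [0, 0, 0]],
  [[0, 0, 0], [0, 0, 0]],
])

```text
time: 25.1
tool_pos: [0.6569, 0.0761, 0.0571]
eef_rot: [0.0, 1.0, 0.015, -0.001]
force: [-5.4, -0.5, 9.9]
grip_width: 0.677
```

```bash
cat > f.py <<'E'
from h import *
F=[]
for i in range(3): 
    c=vision.read_camera('wrist'); s=env.state(); F.append(np.r_[s['force'],s['wrist_torque']*10])
print(s['tool_pos'].round(4),np.mean(F,0).round(2),s['time']); rel(s['tool_pos'])
E
python3 f.py
```

```text
[0.6568 0.0761 0.0571] [-5.58  0.06  9.45  0.4  10.38  0.15] 25.25
TCP [0.6568 0.0761 0.0571] yaw 1.7 zaxis [-0.002 -0.    -1.   ] t 25.25 F [-6.1 -0.4  9.5]
shift units [0. 0. 0.]
```

jog_arm([
  [[0.02, 0, -0.004], [0, 0, 0]],
  [[0, 0, 0], [0, 0, 0]],
  [[0.02, 0, 0], [0, 0, 0]],
  [[0, 0, 0], [0, 0, 0]],
  [[0, 0, 0], [0, 0, 0]],
  [[0, 0, 0], [0, 0, 0]],
  [[0, 0, 0], [0, 0, 0]],
  [[0, 0, 0], [0, 0, 0]],
])

```text
time: 26.25
tool_pos: [0.6591, 0.0762, 0.0572]
eef_rot: [0.0, 1.0, 0.015, -0.001]
force: [-4.1, -0.0, 7.9]
grip_width: 0.674
```

```bash
python3 f.py
```

```text
[0.659  0.0762 0.0572] [-5.03 -0.27  7.4   0.74  7.99  0.2 ] 26.4
TCP [0.659  0.0762 0.0572] yaw 1.7 zaxis [-0.002 -0.    -1.   ] t 26.4 F [-4.6 -0.6  7. ]
shift units [0. 0. 0.]
```

Still sliding freely (2.2 mm gained, no force rise). Creeping on.

jog_arm([
  [[0.02, 0, 0], [0, 0, 0]],
  [[0, 0, 0], [0, 0, 0]],
  [[0.02, 0, 0], [0, 0, 0]],
  [[0, 0, 0], [0, 0, 0]],
  [[0, 0, 0], [0, 0, 0]],
  [[0, 0, 0], [0, 0, 0]],
  [[0, 0, 0], [0, 0, 0]],
  [[0, 0, 0], [0, 0, 0]],
])

```text
time: 27.4
tool_pos: [0.66, 0.0762, 0.0571]
eef_rot: [0.0, 1.0, 0.015, -0.002]
force: [-7.5, -0.1, 10.5]
grip_width: 0.676
```

```bash
python3 f.py
```

```text
[0.6599 0.0762 0.0571] [-8.62 -0.17 10.17  0.23 14.56  0.04] 27.55
TCP [0.6599 0.0762 0.0571] yaw 1.7 zaxis [-0.004 -0.    -1.   ] t 27.55 F [-9.  -0.7 10.1]
shift units [0. 0. 0.]
```

jog_arm([
  [[0.02, 0, -0.005], [0, 0, 0]],
  [[0, 0, 0], [0, 0, 0]],
  [[0.02, 0, 0], [0, 0, 0]],
  [[0, 0, 0], [0, 0, 0]],
  [[0, 0, 0], [0, 0, 0]],
  [[0, 0, 0], [0, 0, 0]],
  [[0, 0, 0], [0, 0, 0]],
  [[0, 0, 0], [0, 0, 0]],
])

```text
time: 28.55
tool_pos: [0.66, 0.0762, 0.0571]
eef_rot: [0.0, 1.0, 0.015, -0.004]
force: [-13.7, 0.6, 14.5]
grip_width: 0.676
```

```bash
python3 f.py
```

```text
[0.66   0.0762 0.0571] [-13.22  -0.57  14.16   0.8   24.17  -0.06] 28.7
TCP [0.66   0.0762 0.0571] yaw 1.69 zaxis [-0.008 -0.    -1.   ] t 28.7 F [-13.2  -1.   14.2]
shift units [0. 0. 0.]
```

```bash
cat > g.py <<'E'
from h import *
import sys
c=vision.read_camera('wrist');P=cloud(c);save(c,sys.argv[1])
m=np.zeros(P.shape[:2],bool);m[145:300,230:332]=1;m&=(abs(P[...,2]-.061)<.003)
p=P[m];A=np.c_[p[:,:2]-[.66,.076],np.ones(len(p))];f=np.linalg.lstsq(A,p[:,2],rcond=None)[0];print('glass plane',f.round(4),len(p))
m=np.zeros(P.shape[:2],bool);m[145:260,100:190]=1;m[145:260,370:440]=1;m&=(abs(P[...,2]-.055)<.003)
p=P[m];A=np.c_[p[:,:2]-[.66,.076],np.ones(len(p))];f=np.linalg.lstsq(A,p[:,2],rcond=None)[0];print('bed plane',f.round(4),len(p))
d=vision.read_camera('scene');save(d,sys.argv[1].replace('w','s'),(270,210,400,300),6)
E
python3 g.py w11.png
```

```text
glass plane [-0.0001 -0.0005  0.0619] 11675
bed plane [-0.     -0.0001  0.0559] 11868
```

View pics/w11.png

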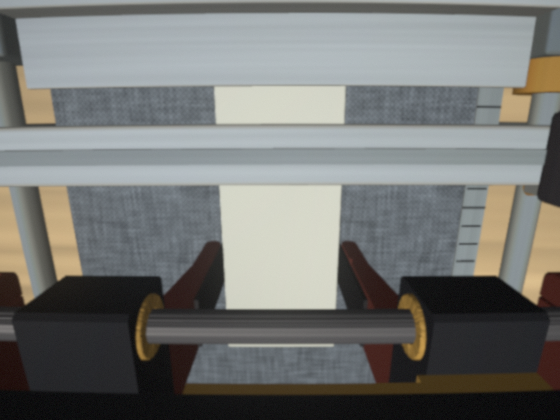

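View pics/s11.png

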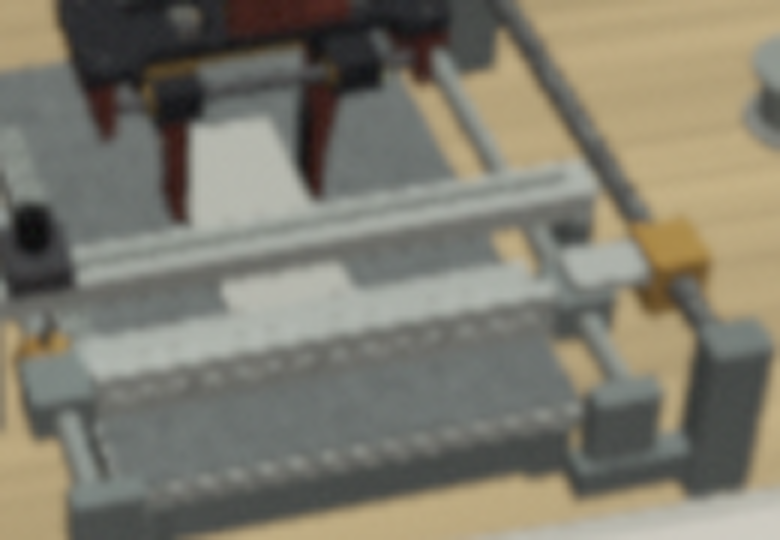

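```bash
python3 - <<'E'
from h import *
c=vision.read_camera('wrist');g=cv2.cvtColor(c['img'],cv2.COLOR_RGB2GRAY).astype(float)
def line(x0,x1,r0,r1,z,sgn,tr=False):
    G=g.T if tr else g
    D=sgn*np.diff(cv2.GaussianBlur(G,(5,1),0),axis=0);W=[]
    for x in range(x0,x1,2):
        d=D[r0:r1,x];k=d.argmax()
        if 0<k<len(d)-1:
            a,b,e=d[k-1],d[k],d[k+1];k=k+.5*(a-e)/(a-2*b+e+1e-9)
        p=(x,r0+k+.5);W.append(atz(c,p[::-1] if tr else p,z)[:2])
    W=np.array(W); i,j=(0,1) if tr else (1,0)
    for _ in range(4):
        f=np.polyfit(W[:,i],W[:,j],1);r=W[:,j]-np.polyval(f,W[:,i]);W=W[abs(r)<max(2*r.std(),1.5e-4)]
    return round((1 if tr else -1)*np.degrees(np.arctan(f[0])),2),np.polyval(f,.66 if tr else .077).round(4),len(W),r.std().round(5)
print('lip',line(60,500,78,95,.065,-1))
print('bridge',line(60,500,175,195,.071,-1))
print('rear',line(235,325,338,352,.061,-1))
print('sideL',line(190,240,212,232,.061,1,True),line(190,300,330,350,.061,-1,True))
E
```

```text
lip (np.float64(1.84), np.float64(0.7472), 220, np.float64(0.00026))
bridge (np.float64(1.88), np.float64(0.7037), 210, np.float64(0.00045))
rear (np.float64(1.73), np.float64(0.6078), 45, np.float64(1e-05))
sideL (np.float64(1.78), np.float64(0.1061), 25, np.float64(7e-05)) (np.float64(2.09), np.float64(0.046), 54, np.float64(6e-05))
```

jog_arm([
  [[0.015, 0, -0.008], [0, 0, 0]],
  [[0.015, 0, 0], [0, 0, 0]],
  [[0, 0, 0], [0, 0, 0]],
  [[0, 0, 0], [0, 0, 0]],
  [[0, 0, 0], [0, 0, 0]],
  [[0, 0, 0], [0, 0, 0]],
  [[0, 0, 0], [0, 0, 0]],
  [[0, 0, 0], [0, 0, 0]],
])

```text
time: 29.85
tool_pos: [0.6601, 0.0762, 0.0571]
eef_rot: [0.0, 1.0, 0.015, -0.006]
force: [-17.6, -0.4, 14.5]
grip_width: 0.677
```

```bash
python3 f.py; python3 g.py w12.png; python3 - <<'E'
from h import *
c=vision.read_camera('top');save(c,'t12.png',(180,100,320,260),4)
E
```

```text
[0.6601 0.0762 0.0571] [-16.59  -0.22  15.74   0.76  30.28  -0.56] 30.0
TCP [0.6601 0.0762 0.0571] yaw 1.7 zaxis [-0.011 -0.001 -1.   ] t 30.0 F [-16.6  -0.2  16. ]
shift units [0. 0. 0.]
glass plane [ 0.     -0.0009  0.0619] 11693
bed plane [ 0.0007 -0.0002  0.0559] 11794
```

View pics/t12.png

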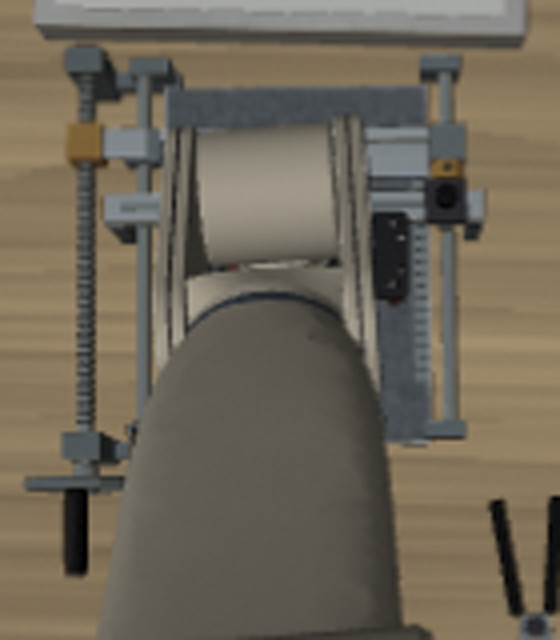

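```bash
python3 -c "
from cell import env
print(env.sign_off())"
```

```text
the job is handed in; nothing more can be done
None
```

The job is done and handed in at about 30 s on the robot's clock (limit 72 s); sign-off gave no verdict. The arm is still holding the glass against the fence.

- **Handwheel:** I gripped the handle and wound the wheel clockwise about 4.5 rad until it stopped hard. The reaction reached about 34 N at the handle. The last top picture shows the fence's bush touching the brass collar and the handle at the top.
- **Glass:** I took the smaller milky plate off the battens, laid it on the felt and slid it under the bridge. I corrected its yaw by about 0.6° before the end met the fence.
- **Flat:** The depth readings put the glass top 6.0 mm above the bed with almost no slope.
- **Square:** The glass edges measured 1.7–2.1° against 1.84° for the fence lip, so they agree within the measurement noise. I took this at the first firm contact (13 N), not again after the final press.
- **Pressed:** The wrist reads about 17 N along the push and 16 N vertically. Part of the push is friction on the felt, so the fence itself sees less. The extra push moved the glass only 0.1 mm, so it is home.
- **Small disagreements:** The early yaw estimates for the scorer ranged from 1.2° to 3.4°, and the close-up edge fits settled it. The tool is tilted about 0.6° by the push, but the glass stays flat.
- **Other things on the bench:** I did not touch any of them. I did not check each one in a final picture.

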